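Put four mixed-up reagent bottles back in their colour-coded holders

TASK

The four reagent bottles on the spill tray were put back in each other's holders: move each bottle into the holder that has the colour of its label, seated upright. A holder takes one bottle at a time, but the spare grey one is free to park a bottle in on the way; it ends up empty. Set the glass bottles down gently, never let one fall or tip over, and leave the beaker standing where it is.

Things in the scene. Friction and masses are not known exactly. Their poses are not given: they have to be found in the camera images.
- bottle_red: Loose amber glass reagent bottle with a red label and a black cap, closed. Round, 48 mm diameter, 90 mm tall in all: straight 48 mm body up to 58 mm, then a shoulder up to the 30 mm wide cap from 76 to 90 mm. 0.08 to 0.16 kg; grip it across the body about 50 mm above its base. Origin: centre of its underside, z up along its axis. Starts seated upright in a holder of another colour; belongs in the red holder.
- bottle_blue: Loose amber glass reagent bottle with a blue label and a white cap, closed. Round, 48 mm diameter, 90 mm tall in all: straight 48 mm body up to 58 mm, then a shoulder up to the 30 mm wide cap from 76 to 90 mm. 0.08 to 0.16 kg; grip it across the body about 50 mm above its base. Origin: centre of its underside, z up along its axis. Starts seated upright in a holder of another colour; belongs in the blue holder.
- bottle_green: Loose amber glass reagent bottle with a green label and a green cap, closed. Round, 48 mm diameter, 90 mm tall in all: straight 48 mm body up to 58 mm, then a shoulder up to the 30 mm wide cap from 76 to 90 mm. 0.08 to 0.16 kg; grip it across the body about 50 mm above its base. Origin: centre of its underside, z up along its axis. Starts seated upright in a holder of another colour; belongs in the green holder.
- bottle_yellow: Loose amber glass reagent bottle with a yellow label and a yellow cap, closed. Round, 48 mm diameter, 90 mm tall in all: straight 48 mm body up to 58 mm, then a shoulder up to the 30 mm wide cap from 76 to 90 mm. 0.08 to 0.16 kg; grip it across the body about 50 mm above its base. Origin: centre of its underside, z up along its axis. Starts seated upright in a holder of another colour; belongs in the yellow holder.
- holder_red: Red plastic bottle holder fixed on a white spill tray (rim 14 mm high): round 84 mm foot with an open flared cup, 22 mm high in all. Mouth 67 mm wide inside, narrowing to 55 mm at the seat, which lies 4 mm above the origin. Origin: centre of its underside on the tray floor (4 mm above the bench), z up. Holders stand at least 140 mm apart. Home of the bottle with the red label.
- holder_blue: Blue plastic bottle holder fixed on a white spill tray (rim 14 mm high): round 84 mm foot with an open flared cup, 22 mm high in all. Mouth 67 mm wide inside, narrowing to 55 mm at the seat, which lies 4 mm above the origin. Origin: centre of its underside on the tray floor (4 mm above the bench), z up. Holders stand at least 140 mm apart. Home of the bottle with the blue label.
- holder_green: Green plastic bottle holder fixed on a white spill tray (rim 14 mm high): round 84 mm foot with an open flared cup, 22 mm high in all. Mouth 67 mm wide inside, narrowing to 55 mm at the seat, which lies 4 mm above the origin. Origin: centre of its underside on the tray floor (4 mm above the bench), z up. Holders stand at least 140 mm apart. Home of the bottle with the green label.
- holder_yellow: Yellow plastic bottle holder fixed on a white spill tray (rim 14 mm high): round 84 mm foot with an open flared cup, 22 mm high in all. Mouth 67 mm wide inside, narrowing to 55 mm at the seat, which lies 4 mm above the origin. Origin: centre of its underside on the tray floor (4 mm above the bench), z up. Holders stand at least 140 mm apart. Home of the bottle with the yellow label.
- holder_grey: Grey plastic bottle holder fixed on a white spill tray (rim 14 mm high): round 84 mm foot with an open flared cup, 22 mm high in all. Mouth 67 mm wide inside, narrowing to 55 mm at the seat, which lies 4 mm above the origin. Origin: centre of its underside on the tray floor (4 mm above the bench), z up. Holders stand at least 140 mm apart. Spare, empty at the start; no bottle belongs in it.
- beaker: Loose clear empty beaker, 53 mm diameter, 67 mm tall, standing in the front left corner of the spill tray, at least 95 mm from the nearest holder, centre to centre. Origin: centre of its underside, z up. A bystander: leave it standing where it is.

How it is judged:
By the outcome, as a careful person would: the job done as asked, in the order asked, and still so for the second after the job is handed in, with the robot touching nothing.
It also fails if it takes over 134 s, if anything falls off the work surface, if the arm or the gripper's body presses on something with over 40 N, if the wrist force passes 120 N, or if a joint passes its speed limit or range.

ROBOT

A 7-joint arm with a two-finger parallel gripper is mounted at the origin on a cart in front of the work surface, level with it; the furniture and walls round the work are solid. World frame = base frame: x ahead of the robot, y to its left, z up, the work surface at z = 0. Lengths are in mm, angles in degrees, forces in N, time in s.
With the tool pointing down it reaches from about 400 to 900 mm from the base axis. Payload 5.5 kg.
Tool frame: the origin (TCP) lies on the centre line of the jaws, within the pads' length; the fingertips stand 11 mm ahead of it and the grasp point (between the pads) lies 8 mm behind it; x points along the fingers, z is the direction in which the jaws open and shut, and the axes are right-handed (so a half turn about x gives the same grasp; the last joint's range is limited). The gripper opens to 92 mm and grips with 3 to 60 N. Pads are 19 mm wide; open, the fingers measure 130 mm over their backs; the gripper's body (75 mm by 190 mm) begins 47 mm behind the grasp point.
Start: joints at [-60.951, 28.699, -24.465, 88.831, 12.651, 65.22, -12.049], TCP at [156.866, 630.787, 237.729] pointing down, gripper open.
Joint ranges: [-164.97, 164.97], [-17.58, 116.51], [-87.97, 89.64], [11.32, 138.91], [-80.73, 260.73], [10.89, 115.49], [-147.41, 147.41]. Speed limits (degrees/s): [147.25, 147.25, 180, 180, 180, 180, 180].

INTERFACE

Orientations are given as [roll, pitch, yaw] about the fixed x, y, z axes, in that order (R = Rz(yaw) Ry(pitch) Rx(roll)).
In Python, from workcell import arm gives the robot as it stands.
- The arm moves only by the tool step_arm, never from a script. Its argument "targets" is a list that holds one entry, the list of rows, each a list of 6 numbers: the shift along the tool's x, y, z in cm, then the turn, a rotation vector about the tool's x, y, z in degrees. A call has exactly 8 rows; each row is the pose to reach, as a shift and turn from the pose commanded when the call began, along the tool's axes at that moment; what a row does not reach only later rows make up. A row lasts 1/8 s, in which the tool goes at most 62.5 mm and 10.7 degrees, less where a joint would pass 70% of its speed; a pose out of reach is approached as far as the arm can. A call with a gripper value outside its range is refused whole. "grip" is the closure, from 0 (fully open) to 1 (shut), set as the call begins (left out, the last holds). The fingers move at their own pace and stop on an object; "force" is the grip in N (left out, the last holds). Time passes only in rows, so rows that repeat a pose let the fingers close, or fill a call up. It gives the time, the measured TCP pose, the force and the opening at its end, in the units of the state.
- arm.sense(): the state, without advancing time (a new reading comes with each control period).
- arm.get_image(name): name is "side" or "top" or "wrist"; returns the picture (480x640x3 uint8, red, green, blue); there is no depth.
- arm.camera_params(name): a dict with "camera_matrix" (3x3 intrinsics, pixels), "dist" ([k1, k2, p1, p2, k3] as OpenCV has them; the pictures are not rectified), "extrinsics" (4x4, takes a point from camera to world coordinates). Camera axes: x right, y up, looking along -z (the intrinsics and any distortion apply to the point x, -y, -z); pixel columns grow to the right and rows downward; lengths in mm; the calibration is good to about 2 mm. A picture is of the moment at which its call begins: read the wrist's pose just before it. camera_params takes no time and is no camera call; for the wrist camera it gives the pose at the moment of the call.
- arm.finish_job(): hands the job in, once; it reports no verdict.
The state is a dict: "t": time; "joints": joint angles; "qvel": joint speeds; "tau": joint torques, N m; "ee_pos": TCP position; "ee_rot": TCP orientation; "ft_force": force on the tool from outside, world axes, zero at the start; "torque": the same for the moment, N m; "grip_width": opening from 0.0 (shut) to 1.0 (fully open).
Only numpy, scipy, OpenCV 4.12 (cv2) and the standard library are available. Lean on these libraries where they do the work, as an engineer would, in place of code of your own. Each camera call takes 0.05 s, during which the arm holds its last target. There are 200 camera calls.

## Working session

There is one attempt and no reset: what is moved stays moved. The work goes in short steps, Python scripts to look and compute and a tool call to move; the robot and the scene stay as the last step left them, time stands still between calls to the robot, and variables do not carry over. Pictures are saved under pics/ and viewed, about 12 in all and at most 16, crops included, and the job is handed in when it is done.

Besides the shell and the picture viewer there is one more tool, called after "Request:" in YAML: its name, and indented under it one key for each argument. step_arm: Moves the arm, as the interface text tells. Its arguments: {"type":"object","properties":{"targets":{"type":"array"},"grip":{"type":"number"},"force":{"type":"number"}},"required":["targets"]}

```bash
ls; mkdir -p pics; python3 - <<'E'
from workcell import arm
import cv2
print(arm.sense())
for n in ("top","side"):
    cv2.imwrite(f"pics/{n}0.png",arm.get_image(n)[:,:,::-1]); print(arm.camera_params(n))
E
```

```text
pics
{'t': 0.0, 'joints': array([-60.95295074,  28.75443128, -24.45249495,  88.89329368,
        12.65260175,  65.2165741 , -12.04926961]), 'qvel': array([-0.02219087,  0.1120069 , -0.08003432,  0.0939873 ,  0.02734067,
       -0.15896667, -0.02602917]), 'tau': array([-8.71186367e-04, -5.66580713e+01, -5.81582755e+00, -2.79114729e+01,
       -6.85020606e-02,  3.06049932e-02,  1.73948079e-04]), 'ee_pos': array([156.77632277, 630.11080633, 236.65695298]), 'ee_rot': array([ 178.68353671,   89.88940938, -105.27976371]), 'ft_force': array([-0.12268674,  0.14412949, -0.13297698]), 'torque': array([ 0.04067896, -0.03253966,  0.01119515]), 'grip_width': 1.0014673890840275}
{'camera_matrix': array([[478.34640488,   0.        , 322.85299634],
       [  0.        , 478.34640488, 244.54243629],
       [  0.        ,   0.        ,   1.        ]]), 'dist': array([0.01432043, 0.        , 0.        , 0.        , 0.        ]), 'extrinsics': array([[ 1.69816765e-02,  9.89292193e-01, -1.44957164e-01,
         4.54536873e+02],
       [-9.99722016e-01,  1.44284383e-02, -1.86469878e-02,
         2.72722121e+01],
       [-1.63558140e-02,  1.45233525e-01,  9.89262205e-01,
         9.38679412e+02],
       [ 0.00000000e+00,  0.00000000e+00,  0.00000000e+00,
         1.00000000e+00]])}
{'camera_matrix': array([[501.95840266,   0.        , 305.11166545],
       [  0.        , 501.95840266, 238.36578743],
       [  0.        ,   0.        ,   1.        ]]), 'dist': array([0.04721828, 0.        , 0.        , 0.        , 0.        ]), 'extrinsics': array([[-9.94082553e-01,  5.25723856e-02, -9.50579978e-02,
         4.87637565e+02],
       [-1.08598475e-01, -5.01118523e-01,  8.58537476e-01,
         7.87190052e+02],
       [-2.49996022e-03,  8.63780279e-01,  5.03862461e-01,
         4.89789994e+02],
       [ 0.00000000e+00,  0.00000000e+00,  0.00000000e+00,
         1.00000000e+00]])}
```

View pics/top0.png

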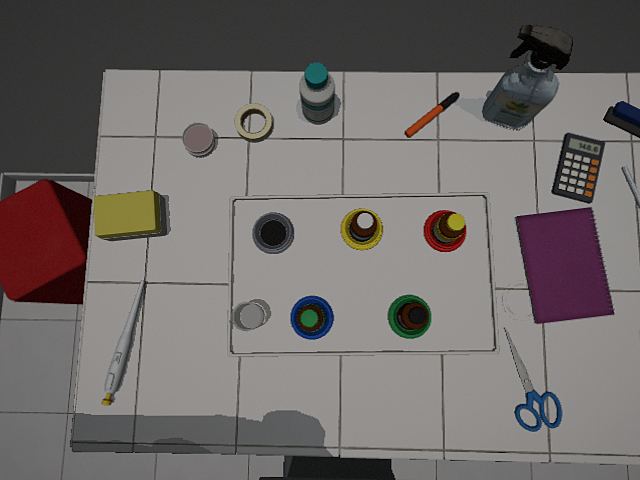

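View pics/side0.png

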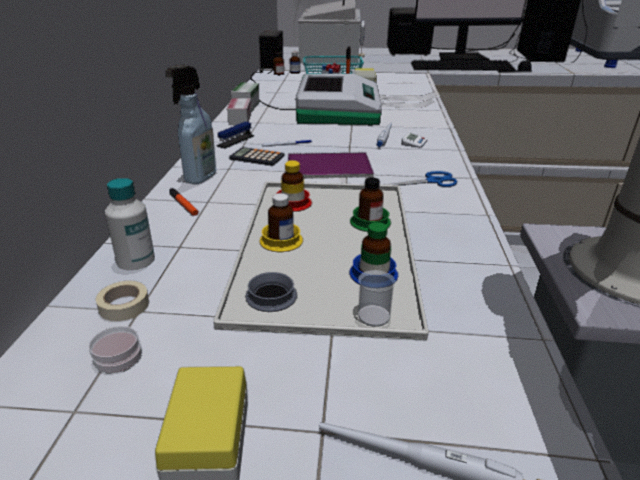

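The top view shows the grey holder empty at (273,232). The yellow holder (362,228) holds the blue bottle, red (445,231) holds yellow, blue (312,317) holds green, and green (410,316) holds red. The beaker is at (251,314). So it is a 4-cycle: blue→grey, yellow→yellow, red→red, green→green, blue→blue. I'll take an enlarged crop for the positions.

```bash
cat > h.py <<'E'
from workcell import arm
import cv2, numpy as np
from scipy.spatial.transform import Rotation as Ro
def world(cam,u,v,z,P=None):
    P=P or arm.camera_params(cam); E=P["extrinsics"]
    x,y=cv2.undistortPoints(np.array([[[u,v]]],float),P["camera_matrix"],P["dist"])[0,0]
    d=E[:3,:3]@np.array([x,-y,-1]); o=E[:3,3]
    return o+d*(z-o[2])/d[2]
def R(s): return Ro.from_euler("xyz",s["ee_rot"],degrees=True)
def goto(x,y,z,yaw=None):
    """print shift in tool axes (cm) to TCP x,y,z and turn to vertical with jaw axis (tool z) at yaw deg"""
    s=arm.sense(); r=R(s); d=r.inv().apply(np.array([x,y,z])-s["ee_pos"])/10
    o="shift cm %s"%d.round(2)
    if yaw is not None:
        for k in (0,180):
            a=np.radians(yaw+k); zz=np.array([np.cos(a),np.sin(a),0]); xx=np.array([0,0,-1.])
            T=Ro.from_matrix(np.c_[xx,np.cross(zz,xx),zz]); o+=" turn %s"%(r.inv()*T).as_rotvec(degrees=True).round(1)
    print(o,"| t",round(s["t"],2),"tcp",s["ee_pos"].round(1),"jawaxis",r.as_matrix()[:,2].round(3),"F",s["ft_force"].round(1),"g",round(s["grip_width"],3),"j7",s["joints"][6].round(0))
E
python3 - <<'E'
import cv2
i=cv2.imread("pics/top0.png")[190:360,225:500]
i=cv2.resize(i,(0,0),fx=2.9,fy=2.9,interpolation=cv2.INTER_CUBIC)
cv2.imwrite("pics/crop0.png",i)
from h import *
goto(500,0,250,90)
r=R(arm.sense()).as_matrix(); print(r.round(2))
E
```

```text
shift cm [ -1.23 -48.52 -52.87] turn [-14.   -0.1  -0. ] turn [ 1.66e+02 -0.00e+00  1.00e-01] | t 0.1 tcp [156.8 630.2 236.8] jawaxis [ 0.241  0.97  -0.002] F [ 0.4  1.  -0.5] g 1.0 j7 -12.0
[[-0.   -0.97  0.24]
 [-0.    0.24  0.97]
 [-1.    0.   -0.  ]]
```

View pics/crop0.png

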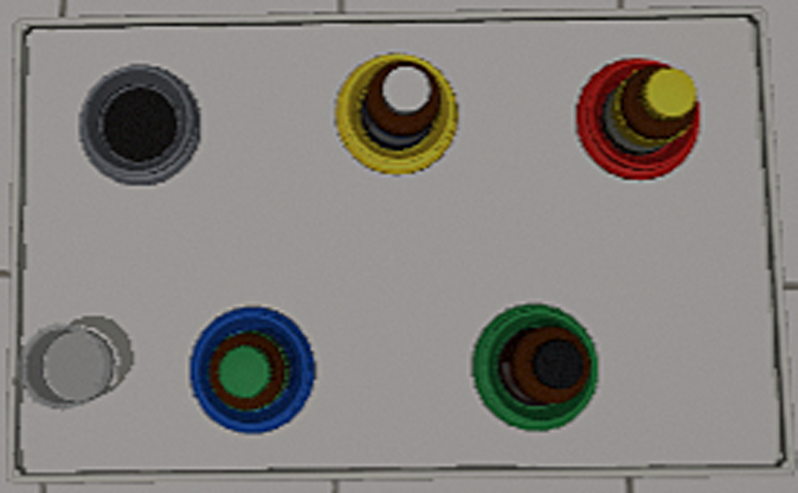

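Crop pixel centres: holders are grey (140,124), yellow (397,114), red (638,118), blue (252,369) and green (535,367). Caps are white (407,88), yellow (670,92), green (245,371) and black (558,363). The beaker is near (72,365).

```bash
python3 - <<'E'
from h import *
P=arm.camera_params("top")
H=dict(grey=(140,124),yellow=(397,114),red=(638,118),blue=(252,369),green=(535,367),beaker=(72,365))
C=dict(blue=(407,88),yellow=(670,92),green=(245,371),red=(558,363))
f=lambda p,z:world("top",(p[0]+.5)/2.9-.5+225,(p[1]+.5)/2.9-.5+190,z,P).round(1)
for k,p in H.items(): print("holder",k,f(p,8))
for k,p in C.items(): print("bottle",k,f(p,98))
E
```

```text
holder grey [613.7 143.9   8. ]
holder yellow [623.1 -31.1   8. ]
holder red [ 622.6 -194.1    8. ]
holder blue [449.9  64.1   8. ]
holder green [ 454.4 -123.     8. ]
holder beaker [450.5 183.9   8. ]
bottle blue [623.1 -31.5  98. ]
bottle yellow [ 622.8 -192.5   98. ]
bottle green [449.1  64.7  98. ]
bottle red [ 457.  -122.2   98. ]
```

```bash
python3 -c "
from h import *
goto(623,-31.3,200,90)"
```

```text
shift cm [  3.77 -61.21 -52.93] turn [-14.   -0.1  -0. ] turn [ 1.66e+02 -0.00e+00  1.00e-01] | t 0.1 tcp [156.8 630.2 236.8] jawaxis [ 0.241  0.97  -0.002] F [ 0.4  1.  -0.5] g 1.0 j7 -12.0
```

Request:
step_arm:
  targets:
    - [[0,-4,-3.5,-2,0,0],[0,-8,-7,-4,0,0],[0,-12,-10.5,-6,0,0],[0,-16,-14,-8,0,0],[0,-20,-17.5,-10,0,0],[0,-24,-21,-12,0,0],[0,-28,-24.5,-14,0,0],[0,-31,-27,-14,0,0]]
  grip: 0
  force: 20

```text
t: 1.1
ee_pos: [393.6, 291.3, 237.4]
ee_rot: [165.2, 89.9, -104.9]
ft_force: [-0.1, 0.3, -0.3]
grip_width: 0.999
```

```bash
python3 -c "
from h import *
goto(623,-31.3,180,90)"
```

```text
shift cm [  5.77 -22.98 -32.23] turn [-0.1 -0.1 -0. ] turn [ 1.799e+02 -0.000e+00  1.000e-01] | t 1.1 tcp [393.6 291.3 237.4] jawaxis [ 0.001  1.    -0.001] F [-0.1  0.3 -0.3] g 0.999 j7 46.0
```

Request:
step_arm:
  targets:
    - [[0.5,-3.3,-4.6,0,0,0],[1.5,-6.6,-9.2,0,0,0],[2.5,-9.9,-13.8,0,0,0],[3.5,-13.2,-18.4,0,0,0],[4.5,-16.5,-23,0,0,0],[5.2,-19.8,-27.6,0,0,0],[5.7,-23,-32.2,0,0,0],[5.7,-23,-32.2,0,0,0]]

```text
t: 2.1
ee_pos: [623.7, -34.6, 179.3]
ee_rot: [164.1, 89.8, -106.4]
ft_force: [-1.1, 0.3, 0.4]
grip_width: 0.999
```

```bash
python3 -c "
from h import *
cv2.imwrite('pics/w1.png',arm.get_image('wrist')[:,:,::-1])
goto(623,-31.3,50,90)"
```

```text
shift cm [12.95 -0.06 -0.03] turn [-0.2 -0.  -0.1] turn [ 1.798e+02 -2.000e-01  1.000e-01] | t 2.15 tcp [622.7 -30.9 179.5] jawaxis [ 0.004  1.    -0.001] F [-0.2  0.9  0.5] g 1.001 j7 87.0
```

View pics/w1.png

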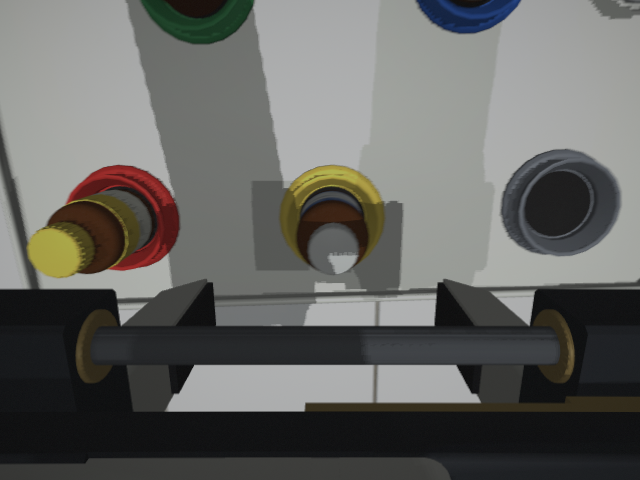

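The wrist view shows the white-capped bottle centred between the fingers, with its cap at (333,248), the yellow holder at (332,217), the grey holder at (560,203) and the red holder at (123,217). I'll cross-check these with the wrist calibration.

```bash
python3 -c "
from h import *
print(world('wrist',333,248,98),world('wrist',332,217,8),world('wrist',560,203,15),world('wrist',123,217,8),world('wrist',58,252,98))"
```

```text
[619.16786611 -27.06388922  98.        ] [620.99683811 -26.19271371   8.        ] [609.10377009 147.73714697  15.        ] [ 620.47658438 -191.11563072    8.        ] [ 621.04922537 -186.36071494   98.        ]
```

Request:
step_arm:
  targets:
    - [[2.2,0.1,0.2,0,0,0],[4.6,0.1,0.2,0,0,0],[7,0.1,0.2,0,0,0],[9.2,0.1,0.2,0,0,0],[11,0.1,0.2,0,0,0],[12.2,0.1,0.2,0,0,0],[12.8,0.1,0.2,0,0,0],[12.8,0.1,0.2,0,0,0]]

```text
t: 3.15
ee_pos: [621.7, -25.8, 52.6]
ee_rot: [71.9, 90.0, 161.9]
ft_force: [0.6, -0.2, 0.1]
grip_width: 0.998
```

Request:
step_arm:
  targets:
    - [[0,0,0,0,0,0],[0,0,0,0,0,0],[0,0,0,0,0,0],[0,0,0,0,0,0],[0,0,0,0,0,0],[0,0,0,0,0,0],[0,0,0,0,0,0],[0,0,0,0,0,0]]
  grip: 1
  force: 15

```text
t: 4.15
ee_pos: [621.9, -26.5, 52.9]
ee_rot: [-141.8, 90.0, -51.8]
ft_force: [0.2, -2.7, 0.8]
grip_width: 0.507
```

```bash
python3 -c "
from h import *
goto(611.5,146.5,50,90)"
```

```text
shift cm [ 0.28  1.04 17.3 ] turn [ 0. -0.  0.] turn [-180.   -0.   -0.] | t 4.15 tcp [621.9 -26.5  52.9] jawaxis [-0.     1.    -0.001] F [ 0.2 -2.7  0.8] g 0.507 j7 86.0
```

Request:
step_arm:
  targets:
    - [[-0.5,0,-0.2,0,0,0],[-1.5,0,-0.3,0,0,0],[-3,0,-0.3,0,0,0],[-5,0,-0.3,0,0,0],[-7.5,0,-0.3,0,0,0],[-9.5,0,-0.3,0,0,0],[-10.8,0,-0.3,0,0,0],[-11.2,0,-0.3,0,0,0]]
  force: 20

```text
t: 5.15
ee_pos: [622.2, -28.9, 165.9]
ee_rot: [-92.3, 89.9, -2.3]
ft_force: [-0.5, 0.5, -1.9]
grip_width: 0.51
```

```bash
python3 -c "
from h import *
goto(613.5,144.5,170,90)"
```

```text
shift cm [-0.41  0.86 17.34] turn [ 0.  -0.   0.1] turn [-1.8e+02 -1.0e-01 -0.0e+00] | t 5.15 tcp [622.2 -28.9 165.9] jawaxis [-0.001  1.    -0.   ] F [-0.5  0.5 -1.9] g 0.51 j7 87.0
```

Request:
step_arm:
  targets:
    - [[0,0.1,1.5,0,0,0],[0,0.2,4.5,0,0,0],[0,0.4,8,0,0,0],[0,0.6,11.5,0,0,0],[0,0.8,14.5,0,0,0],[0,0.9,16.6,0,0,0],[0,0.9,17.3,0,0,0],[0,0.9,17.3,0,0,0]]

```text
t: 6.15
ee_pos: [612.5, 143.8, 164.3]
ee_rot: [138.6, 90.0, -131.4]
ft_force: [-0.1, -0.1, -0.8]
grip_width: 0.509
```

```bash
python3 -c "
from h import *
cv2.imwrite('pics/w2.png',arm.get_image('wrist')[:,:,::-1])
goto(613.5,144.5,53.5,90)"
```

```text
shift cm [11.09 -0.08  0.19] turn [-0.  -0.1 -0. ] turn [ 1.8e+02 -0.0e+00  1.0e-01] | t 6.2 tcp [612.7 142.8 164.4] jawaxis [ 0.001  1.    -0.001] F [ 0.   0.3 -0.9] g 0.504 j7 70.0
```

View pics/w2.png

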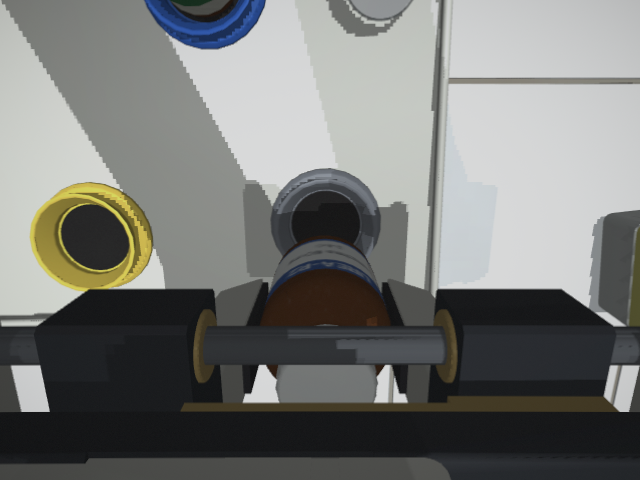

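The bottle (columns 262–388, centre 325) lines up with the grey holder (centre 327). I'll descend.

Request:
step_arm:
  targets:
    - [[1.5,0,0.1,0,0,0],[3.5,0,0.1,0,0,0],[5.5,0,0.1,0,0,0],[7.2,0,0.1,0,0,0],[8.7,0,0.1,0,0,0],[9.7,0,0.1,0,0,0],[10.2,0,0.1,0,0,0],[10.5,0,0.1,0,0,0]]

```text
t: 7.2
ee_pos: [612.9, 145.2, 59.8]
ee_rot: [-74.0, 90.0, 16.0]
ft_force: [0.5, -0.3, -0.9]
grip_width: 0.505
```

```bash
python3 -c "
from h import *
goto(613.5,144.5,53.5,90)"
```

```text
shift cm [ 0.63 -0.06 -0.07] turn [0. 0. 0.] turn [-180.   -0.    0.] | t 7.2 tcp [612.9 145.2  59.8] jawaxis [-0.001  1.     0.   ] F [ 0.5 -0.3 -0.9] g 0.505 j7 69.0
```

Request:
step_arm:
  targets:
    - [[0.1,0,0,0,0,0],[0.2,0,0,0,0,0],[0.3,0,0,0,0,0],[0.4,0,0,0,0,0],[0.5,0,0,0,0,0],[0.6,0,0,0,0,0],[0.6,0,0,0,0,0],[0.6,0,0,0,0,0]]

```text
t: 8.2
ee_pos: [612.6, 145.1, 53.7]
ee_rot: [164.1, 90.0, -105.9]
ft_force: [0.7, -0.4, -1.0]
grip_width: 0.506
```

Request:
step_arm:
  targets:
    - [[0.05,0,0,0,0,0],[0.1,0,0,0,0,0],[0.1,0,0,0,0,0],[0.1,0,0,0,0,0],[0.1,0,0,0,0,0],[0.1,0,0,0,0,0],[0.1,0,0,0,0,0],[0.1,0,0,0,0,0]]

```text
t: 9.2
ee_pos: [612.7, 145.1, 52.8]
ee_rot: [-76.5, 90.0, 13.5]
ft_force: [0.2, 1.1, 2.1]
grip_width: 0.503
```

Request:
step_arm:
  targets:
    - [[0,0,0,0,0,0],[0,0,0,0,0,0],[0,0,0,0,0,0],[0,0,0,0,0,0],[0,0,0,0,0,0],[0,0,0,0,0,0],[0,0,0,0,0,0],[0,0,0,0,0,0]]
  grip: 0

```text
t: 10.2
ee_pos: [612.6, 145.1, 52.7]
ee_rot: [27.7, 90.0, 117.8]
ft_force: [0.1, -0.0, -0.3]
grip_width: 0.999
```

Request:
step_arm:
  targets:
    - [[-1,0,0,0,0,0],[-2.5,0,0,0,0,0],[-4.5,0,0,0,0,0],[-6.5,0,0,0,0,0],[-8.5,0,0,0,0,0],[-10.2,0,0,0,0,0],[-11.2,0,0,0,0,0],[-11.5,0,0,0,0,0]]

```text
t: 11.2
ee_pos: [612.9, 145.1, 168.4]
ee_rot: [-76.6, 90.0, 13.4]
ft_force: [-0.1, -0.3, -1.0]
grip_width: 0.998
```

```bash
python3 -c "
from h import *
goto(622.8,-192.5,168,90)"
```

```text
shift cm [  0.04  -0.97 -33.76] turn [0. 0. 0.] turn [-1.8e+02 -1.0e-01  0.0e+00] | t 11.2 tcp [612.9 145.1 168.4] jawaxis [-0.001  1.     0.   ] F [-0.1 -0.3 -1. ] g 0.998 j7 70.0
```

Request:
step_arm:
  targets:
    - [[0,-0.1,-2.5,0,0,0],[0,-0.2,-7.5,0,0,0],[0,-0.4,-13,0,0,0],[0,-0.6,-18.5,0,0,0],[0,-0.8,-24,0,0,0],[0,-0.9,-29,0,0,0],[0,-1,-32.5,0,0,0],[0,-1,-33.8,0,0,0]]

```text
t: 12.2
ee_pos: [621.6, -196.2, 166.7]
ee_rot: [113.0, 89.9, -157.2]
ft_force: [0.2, -0.4, 0.4]
grip_width: 1.0
```

Request:
step_arm:
  targets:
    - [[1,0,0,0,0,0],[2,0,0,0,0,0],[3,0,0,0,0,0],[4,0,0,0,0,0],[4.5,0,0,0,0,0],[4.7,0,0,0,0,0],[4.7,0,0,0,0,0],[4.7,0,0,0,0,0]]

```text
t: 13.2
ee_pos: [623.1, -193.1, 121.2]
ee_rot: [-103.6, 90.0, -13.6]
ft_force: [-0.6, -0.6, -0.9]
grip_width: 1.002
```

```bash
python3 -c "
from h import *
cv2.imwrite('pics/w3.png',arm.get_image('wrist')[:,:,::-1])
goto(622.8,-192.5,52.8,90)"
```

```text
shift cm [6.84 0.04 0.06] turn [ 0. -0.  0.] turn [-1.8e+02 -1.0e-01 -0.0e+00] | t 13.25 tcp [ 623.1 -193.1  121.2] jawaxis [-0.  1. -0.] F [0.5 0.4 0.2] g 0.997 j7 102.0
```

View pics/w3.png

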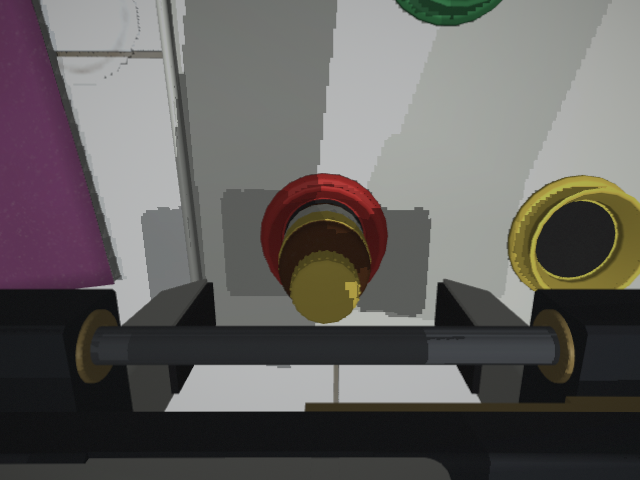

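The yellow bottle's cap (325,287) and the red holder (324,235) are centred between the fingers (column 326). I'll descend and grip.

Request:
step_arm:
  targets:
    - [[1,0,0,0,0,0],[2.3,0,0,0,0,0],[3.6,0,0,0,0,0],[4.9,0,0,0,0,0],[5.9,0,0,0,0,0],[6.5,0,0,0,0,0],[6.8,0,0,0,0,0],[6.8,0,0,0,0,0]]

```text
t: 14.25
ee_pos: [622.9, -192.9, 52.7]
ee_rot: [-101.1, 90.0, -11.1]
ft_force: [-0.4, 0.3, 0.1]
grip_width: 0.996
```

Request:
step_arm:
  targets:
    - [[0,0,0,0,0,0],[0,0,0,0,0,0],[0,0,0,0,0,0],[0,0,0,0,0,0],[0,0,0,0,0,0],[0,0,0,0,0,0],[0,0,0,0,0,0],[0,0,0,0,0,0]]
  grip: 1
  force: 20

```text
t: 15.25
ee_pos: [622.8, -193.0, 52.8]
ee_rot: [-130.1, 90.0, -40.1]
ft_force: [-1.0, 0.4, 0.0]
grip_width: 0.508
```

Request:
step_arm:
  targets:
    - [[-0.5,0,0,0,0,0],[-1.5,0,0,0,0,0],[-3,0,0,0,0,0],[-5,0,0,0,0,0],[-7.5,0,0,0,0,0],[-9.5,0,0,0,0,0],[-10.8,0,0,0,0,0],[-11.2,0,0,0,0,0]]

```text
t: 16.25
ee_pos: [623.3, -193.1, 165.9]
ee_rot: [-105.7, 89.9, -15.7]
ft_force: [0.5, 0.0, -1.6]
grip_width: 0.501
```

```bash
python3 -c "
from h import *
goto(623.1,-30.5,164,90)"
```

```text
shift cm [1.900e-01 1.000e-02 1.626e+01] turn [ 0.  -0.   0.1] turn [-1.8e+02 -1.0e-01 -0.0e+00] | t 16.25 tcp [ 623.3 -193.1  165.9] jawaxis [-0.001  1.    -0.   ] F [ 0.5  0.  -1.6] g 0.501 j7 102.0
```

Request:
step_arm:
  targets:
    - [[0,0,1.4,0,0,0],[0,0,4,0,0,0],[0,0,7.2,0,0,0],[0,0,10.5,0,0,0],[0,0,13.5,0,0,0],[0,0,15.5,0,0,0],[0,0,16.2,0,0,0],[0,0,16.2,0,0,0]]

```text
t: 17.25
ee_pos: [622.6, -31.1, 164.4]
ee_rot: [128.8, 90.0, -141.1]
ft_force: [0.7, -0.3, -0.8]
grip_width: 0.506
```

Request:
step_arm:
  targets:
    - [[1,0,0,0,0,0],[2.5,0,0,0,0,0],[4,0,0,0,0,0],[5.5,0,0,0,0,0],[7,0,0,0,0,0],[8,0,0,0,0,0],[8.5,0,0,0,0,0],[8.5,0,0,0,0,0]]

```text
t: 18.25
ee_pos: [622.7, -30.8, 79.5]
ee_rot: [74.6, 90.0, 164.6]
ft_force: [-0.8, 0.3, -1.1]
grip_width: 0.511
```

```bash
python3 -c "
from h import *
goto(623.1,-30.5,53.5,90)"
```

```text
shift cm [ 2.6  -0.04  0.03] turn [ 0.  0. -0.] turn [-180.    0.    0.] | t 18.25 tcp [622.7 -30.8  79.5] jawaxis [-0.001  1.     0.   ] F [-0.8  0.3 -1.1] g 0.511 j7 86.0
```

Request:
step_arm:
  targets:
    - [[0.6,0,0,0,0,0],[1.2,0,0,0,0,0],[1.7,0,0,0,0,0],[2.1,0,0,0,0,0],[2.3,0,0,0,0,0],[2.4,0,0,0,0,0],[2.5,0,0,0,0,0],[2.6,0,0,0,0,0]]

```text
t: 19.25
ee_pos: [622.8, -30.9, 53.8]
ee_rot: [-83.4, 90.0, 6.6]
ft_force: [0.1, 0.1, -0.7]
grip_width: 0.507
```

Request:
step_arm:
  targets:
    - [[0.05,0,0,0,0,0],[0.05,0,0,0,0,0],[0.05,0,0,0,0,0],[0.05,0,0,0,0,0],[0.05,0,0,0,0,0],[0.05,0,0,0,0,0],[0.05,0,0,0,0,0],[0.05,0,0,0,0,0]]

```text
t: 20.25
ee_pos: [622.7, -30.9, 53.2]
ee_rot: [43.3, 90.0, 133.3]
ft_force: [0.5, 0.9, -1.0]
grip_width: 0.509
```

Nearly seated; one more 0.5 mm, then release.

Request:
step_arm:
  targets:
    - [[0.05,0,0,0,0,0],[0.05,0,0,0,0,0],[0.05,0,0,0,0,0],[0.05,0,0,0,0,0],[0.05,0,0,0,0,0],[0.05,0,0,0,0,0],[0.05,0,0,0,0,0],[0.05,0,0,0,0,0]]

```text
t: 21.25
ee_pos: [622.8, -30.9, 52.7]
ee_rot: [-62.2, 90.0, 27.9]
ft_force: [-0.3, 0.3, 0.2]
grip_width: 0.505
```

Request:
step_arm:
  targets:
    - [[0,0,0,0,0,0],[0,0,0,0,0,0],[0,0,0,0,0,0],[0,0,0,0,0,0],[0,0,0,0,0,0],[0,0,0,0,0,0],[0,0,0,0,0,0],[0,0,0,0,0,0]]
  grip: 0

```text
t: 22.25
ee_pos: [622.7, -30.9, 52.7]
ee_rot: [48.5, 90.0, 138.5]
ft_force: [0.3, 0.8, 0.1]
grip_width: 0.998
```

Request:
step_arm:
  targets:
    - [[-1,0,0,0,0,0],[-2.5,0,0,0,0,0],[-4.5,0,0,0,0,0],[-6.5,0,0,0,0,0],[-8.5,0,0,0,0,0],[-10.2,0,0,0,0,0],[-11.2,0,0,0,0,0],[-11.5,0,0,0,0,0]]

```text
t: 23.25
ee_pos: [623.0, -30.9, 168.4]
ee_rot: [-90.7, 90.0, -0.7]
ft_force: [-0.4, -0.5, 0.7]
grip_width: 1.001
```

```bash
python3 -c "
from h import *
goto(456.5,-122.2,168,90)"
```

```text
shift cm [ 0.03 16.66 -9.12] turn [ 0. -0.  0.] turn [-1.8e+02 -1.0e-01 -0.0e+00] | t 23.25 tcp [623.  -30.9 168.4] jawaxis [-0.001  1.    -0.   ] F [-0.4 -0.5  0.7] g 1.001 j7 87.0
```

Next is the red bottle in the green holder.

Request:
step_arm:
  targets:
    - [[0,1.4,-0.8,0,0,0],[0,4.2,-2.3,0,0,0],[0,7.4,-4,0,0,0],[0,10.8,-5.9,0,0,0],[0,13.8,-7.5,0,0,0],[0,15.8,-8.6,0,0,0],[0,16.7,-9.1,0,0,0],[0,16.7,-9.1,0,0,0]]

```text
t: 24.25
ee_pos: [455.0, -122.4, 167.5]
ee_rot: [84.6, 90.0, 174.5]
ft_force: [0.1, 0.6, 0.7]
grip_width: 1.001
```

Request:
step_arm:
  targets:
    - [[1,0,0,0,0,0],[2,0,0,0,0,0],[3,0,0,0,0,0],[4,0,0,0,0,0],[4.5,0,0,0,0,0],[4.7,0,0,0,0,0],[4.7,0,0,0,0,0],[4.7,0,0,0,0,0]]

```text
t: 25.25
ee_pos: [456.1, -122.1, 121.0]
ee_rot: [-101.4, 90.0, -11.4]
ft_force: [-1.0, -0.1, -0.4]
grip_width: 1.0
```

```bash
python3 -c "
from h import *
cv2.imwrite('pics/w4.png',arm.get_image('wrist')[:,:,::-1])
goto(456.5,-122.2,52.8,90)"
```

```text
shift cm [ 6.82 -0.04 -0.01] turn [ 0. -0.  0.] turn [-1.8e+02 -1.0e-01 -0.0e+00] | t 25.3 tcp [ 456.  -122.1  121. ] jawaxis [-0.001  1.    -0.   ] F [ 0.6  0.6 -0.2] g 1.001 j7 99.0
```

View pics/w4.png

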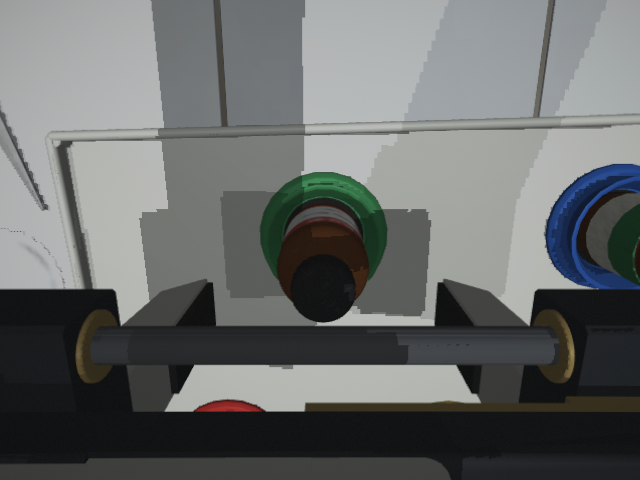

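The black-capped bottle (323,287) is well centred, the same as the last one. I'll descend, grip and lift.

Request:
step_arm:
  targets:
    - [[1,0,0,0,0,0],[2.3,0,0,0,0,0],[3.6,0,0,0,0,0],[4.9,0,0,0,0,0],[5.9,0,0,0,0,0],[6.5,0,0,0,0,0],[6.8,0,0,0,0,0],[6.8,0,0,0,0,0]]

```text
t: 26.3
ee_pos: [455.9, -122.0, 52.7]
ee_rot: [-78.9, 90.0, 11.1]
ft_force: [-0.3, 0.1, -0.5]
grip_width: 1.004
```

Request:
step_arm:
  targets:
    - [[0,0,0,0,0,0],[0,0,0,0,0,0],[0,0,0,0,0,0],[0,0,0,0,0,0],[0,0,0,0,0,0],[0,0,0,0,0,0],[0,0,0,0,0,0],[0,0,0,0,0,0]]
  grip: 1
  force: 20

```text
t: 27.3
ee_pos: [455.9, -122.1, 52.7]
ee_rot: [-105.3, 90.0, -15.3]
ft_force: [0.3, -0.9, 0.4]
grip_width: 0.503
```

Request:
step_arm:
  targets:
    - [[-0.5,0,0,0,0,0],[-1.5,0,0,0,0,0],[-3,0,0,0,0,0],[-5,0,0,0,0,0],[-7.5,0,0,0,0,0],[-9.5,0,0,0,0,0],[-10.8,0,0,0,0,0],[-11.2,0,0,0,0,0]]

```text
t: 28.3
ee_pos: [456.2, -122.1, 165.9]
ee_rot: [-104.1, 89.9, -14.0]
ft_force: [0.5, 0.1, -1.1]
grip_width: 0.506
```

```bash
python3 -c "
from h import *
goto(622.6,-193.5,164,90)"
```

```text
shift cm [  0.22 -16.63  -7.14] turn [ 0.  -0.   0.1] turn [-180.    -0.2   -0. ] | t 28.3 tcp [ 456.2 -122.1  165.9] jawaxis [-0.  1. -0.] F [ 0.5  0.1 -1.1] g 0.506 j7 100.0
```

Request:
step_arm:
  targets:
    - [[0,-1.4,-0.6,0,0,0],[0,-4.2,-1.8,0,0,0],[0,-7.4,-3.2,0,0,0],[0,-10.8,-4.6,0,0,0],[0,-13.8,-5.9,0,0,0],[0,-15.8,-6.8,0,0,0],[0,-16.6,-7.1,0,0,0],[0,-16.6,-7.1,0,0,0]]

```text
t: 29.3
ee_pos: [621.6, -192.9, 163.5]
ee_rot: [71.7, 89.9, 161.7]
ft_force: [-0.6, 1.0, -1.9]
grip_width: 0.501
```

Request:
step_arm:
  targets:
    - [[1,0,0,0,0,0],[2.5,0,0,0,0,0],[4,0,0,0,0,0],[5.5,0,0,0,0,0],[7,0,0,0,0,0],[8,0,0,0,0,0],[8.5,0,0,0,0,0],[8.5,0,0,0,0,0]]

```text
t: 30.3
ee_pos: [621.8, -192.9, 79.4]
ee_rot: [67.7, 90.0, 157.8]
ft_force: [-0.8, 1.4, -0.7]
grip_width: 0.505
```

```bash
python3 -c "
from h import *
goto(622.6,-193.5,53.5,90)"
```

```text
shift cm [ 2.59 -0.08 -0.06] turn [ 0.  0. -0.] turn [-180.    0.    0.] | t 30.3 tcp [ 621.8 -192.9   79.4] jawaxis [-0.001  1.     0.   ] F [-0.8  1.4 -0.7] g 0.505 j7 102.0
```

Request:
step_arm:
  targets:
    - [[0.6,0,0,0,0,0],[1.2,-0.1,0,0,0,0],[1.7,-0.1,0,0,0,0],[2.1,-0.1,0,0,0,0],[2.3,-0.1,0,0,0,0],[2.4,-0.1,0,0,0,0],[2.5,-0.1,0,0,0,0],[2.6,-0.1,0,0,0,0]]

```text
t: 31.3
ee_pos: [622.9, -193.0, 53.8]
ee_rot: [-107.4, 90.0, -17.4]
ft_force: [0.7, -0.3, -1.7]
grip_width: 0.508
```

Request:
step_arm:
  targets:
    - [[0.05,0,0,0,0,0],[0.05,0,0,0,0,0],[0.05,0,0,0,0,0],[0.1,0,0,0,0,0],[0.1,0,0,0,0,0],[0.1,0,0,0,0,0],[0.1,0,0,0,0,0],[0.1,0,0,0,0,0]]

```text
t: 32.3
ee_pos: [623.0, -192.9, 52.9]
ee_rot: [-97.6, 90.0, -7.6]
ft_force: [0.1, 0.5, 1.1]
grip_width: 0.506
```

Seated: the vertical force went from −1.7 to +1.1 N. Releasing, then on to the green bottle.

Request:
step_arm:
  targets:
    - [[0,0,0,0,0,0],[0,0,0,0,0,0],[0,0,0,0,0,0],[0,0,0,0,0,0],[0,0,0,0,0,0],[0,0,0,0,0,0],[0,0,0,0,0,0],[0,0,0,0,0,0]]
  grip: 0

```text
t: 33.3
ee_pos: [622.8, -192.9, 52.7]
ee_rot: [60.4, 90.0, 150.4]
ft_force: [-0.7, -0.2, -0.1]
grip_width: 1.001
```

Request:
step_arm:
  targets:
    - [[-1,0,0,0,0,0],[-2.5,0,0,0,0,0],[-4.5,0,0,0,0,0],[-6.5,0,0,0,0,0],[-8.5,0,0,0,0,0],[-10.2,0,0,0,0,0],[-11.2,0,0,0,0,0],[-11.5,0,0,0,0,0]]

```text
t: 34.3
ee_pos: [623.0, -193.0, 168.4]
ee_rot: [-104.7, 90.0, -14.7]
ft_force: [0.1, -0.6, -1.0]
grip_width: 1.003
```

```bash
python3 -c "
from h import *
goto(449.3,64.5,168,90)"
```

```text
shift cm [2.000e-02 1.736e+01 2.576e+01] turn [ 0. -0.  0.] turn [-1.8e+02 -1.0e-01 -0.0e+00] | t 34.3 tcp [ 623.  -193.   168.4] jawaxis [-0.  1. -0.] F [ 0.1 -0.6 -1. ] g 1.003 j7 103.0
```

Request:
step_arm:
  targets:
    - [[0,1.2,1.8,0,0,0],[0,4,6,0,0,0],[0,7.2,10.7,0,0,0],[0,10.5,15.6,0,0,0],[0,13.7,20.3,0,0,0],[0,16.2,24,0,0,0],[0,17.3,25.7,0,0,0],[0,17.4,25.8,0,0,0]]

```text
t: 35.3
ee_pos: [447.6, 66.2, 167.4]
ee_rot: [87.3, 89.9, 177.5]
ft_force: [0.1, -0.3, -0.3]
grip_width: 0.999
```

Request:
step_arm:
  targets:
    - [[1,0,0,0,0,0],[2,0,0,0,0,0],[3,0,0,0,0,0],[4,0,0,0,0,0],[4.5,0,0,0,0,0],[4.7,0,0,0,0,0],[4.7,0,0,0,0,0],[4.7,0,0,0,0,0]]

```text
t: 36.3
ee_pos: [449.0, 65.1, 121.0]
ee_rot: [-80.4, 90.0, 9.6]
ft_force: [0.1, 0.6, 0.2]
grip_width: 1.0
```

```bash
python3 -c "
from h import *
cv2.imwrite('pics/w5.png',arm.get_image('wrist')[:,:,::-1])
goto(449.3,64.5,52.8,90)"
```

```text
shift cm [ 6.83 -0.03 -0.06] turn [0. 0. 0.] turn [-1.8e+02 -1.0e-01  0.0e+00] | t 36.35 tcp [449.   65.1 121.1] jawaxis [-0.001  1.     0.   ] F [ 0.1 -0.4 -0.1] g 0.998 j7 74.0
```

View pics/w5.png

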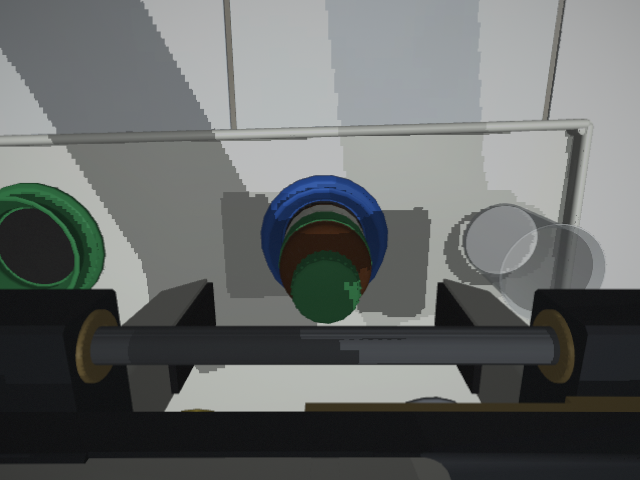

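The green cap (326,287) is centred. The beaker is on the right and clear of the fingers (finger backs reach y≈130, beaker edge is at y≈157).

Request:
step_arm:
  targets:
    - [[1,0,0,0,0,0],[2.3,0,0,0,0,0],[3.6,0,0,0,0,0],[4.9,0,0,0,0,0],[5.9,0,0,0,0,0],[6.5,0,0,0,0,0],[6.8,0,0,0,0,0],[6.8,0,0,0,0,0]]

```text
t: 37.35
ee_pos: [448.8, 65.0, 52.7]
ee_rot: [-68.0, 90.0, 22.0]
ft_force: [-1.2, -0.1, -0.1]
grip_width: 0.997
```

Request:
step_arm:
  targets:
    - [[0,0,0,0,0,0],[0,0,0,0,0,0],[0,0,0,0,0,0],[0,0,0,0,0,0],[0,0,0,0,0,0],[0,0,0,0,0,0],[0,0,0,0,0,0],[0,0,0,0,0,0]]
  grip: 1
  force: 20

```text
t: 38.35
ee_pos: [448.7, 65.0, 52.7]
ee_rot: [14.1, 90.0, 104.2]
ft_force: [0.2, 1.0, 1.6]
grip_width: 0.512
```

Request:
step_arm:
  targets:
    - [[-0.5,0,0,0,0,0],[-1.5,0,0,0,0,0],[-3,0,0,0,0,0],[-5,0,0,0,0,0],[-7.5,0,0,0,0,0],[-9.5,0,0,0,0,0],[-10.8,0,0,0,0,0],[-11.2,0,0,0,0,0]]

```text
t: 39.35
ee_pos: [449.2, 65.0, 165.9]
ee_rot: [-84.1, 89.9, 6.0]
ft_force: [0.9, 0.4, -0.4]
grip_width: 0.511
```

```bash
python3 -c "
from h import *
goto(455.3,-122.3,164,90)"
```

```text
shift cm [  0.19  -0.6  -18.73] turn [0.  0.  0.1] turn [-180.    -0.2    0. ] | t 39.35 tcp [449.2  65.  165.9] jawaxis [-0.  1.  0.] F [ 0.9  0.4 -0.4] g 0.511 j7 75.0
```

Request:
step_arm:
  targets:
    - [[0,-0.1,-1.5,0,0,0],[0,-0.2,-4.5,0,0,0],[0,-0.3,-8.2,0,0,0],[0,-0.4,-12,0,0,0],[0,-0.5,-15.5,0,0,0],[0,-0.6,-17.8,0,0,0],[0,-0.6,-18.7,0,0,0],[0,-0.6,-18.7,0,0,0]]

```text
t: 40.35
ee_pos: [454.1, -122.5, 164.1]
ee_rot: [76.3, 89.9, 166.2]
ft_force: [-0.5, 0.2, -1.4]
grip_width: 0.514
```

Request:
step_arm:
  targets:
    - [[1,0,0,0,0,0],[2.5,0,0,0,0,0],[4,0,0,0,0,0],[5.5,0,0,0,0,0],[7,0,0,0,0,0],[8,0,0,0,0,0],[8.5,0,0,0,0,0],[8.5,0,0,0,0,0]]

```text
t: 41.35
ee_pos: [454.7, -122.0, 79.5]
ee_rot: [74.1, 90.0, 164.1]
ft_force: [0.2, 0.2, -1.5]
grip_width: 0.511
```

```bash
python3 -c "
from h import *
goto(455.3,-122.3,53.5,90)"
```

```text
shift cm [ 2.6  -0.06 -0.03] turn [ 0.  0. -0.] turn [-180.    0.    0.] | t 41.35 tcp [ 454.7 -122.    79.5] jawaxis [-0.  1.  0.] F [ 0.2  0.2 -1.5] g 0.511 j7 100.0
```

Request:
step_arm:
  targets:
    - [[0.6,0,0,0,0,0],[1.2,0,0,0,0,0],[1.7,0,0,0,0,0],[2.1,0,0,0,0,0],[2.3,0,0,0,0,0],[2.4,0,0,0,0,0],[2.5,0,0,0,0,0],[2.6,0,0,0,0,0]]

```text
t: 42.35
ee_pos: [454.9, -122.0, 53.8]
ee_rot: [-95.8, 90.0, -5.8]
ft_force: [0.7, -0.7, -0.9]
grip_width: 0.512
```

Request:
step_arm:
  targets:
    - [[0.05,0,0,0,0,0],[0.05,0,0,0,0,0],[0.05,0,0,0,0,0],[0.1,0,0,0,0,0],[0.1,0,0,0,0,0],[0.1,0,0,0,0,0],[0.1,0,0,0,0,0],[0.1,0,0,0,0,0]]

```text
t: 43.35
ee_pos: [454.8, -122.0, 52.8]
ee_rot: [-104.2, 90.0, -14.2]
ft_force: [-0.5, -0.3, 0.5]
grip_width: 0.512
```

Seated. Releasing, then back to the grey holder for the blue bottle.

Request:
step_arm:
  targets:
    - [[0,0,0,0,0,0],[0,0,0,0,0,0],[0,0,0,0,0,0],[0,0,0,0,0,0],[0,0,0,0,0,0],[0,0,0,0,0,0],[0,0,0,0,0,0],[0,0,0,0,0,0]]
  grip: 0

```text
t: 44.35
ee_pos: [454.8, -122.0, 52.7]
ee_rot: [-42.0, 90.0, 48.1]
ft_force: [-0.8, 0.0, -0.2]
grip_width: 1.004
```

Request:
step_arm:
  targets:
    - [[-1,0,0,0,0,0],[-2.5,0,0,0,0,0],[-4.5,0,0,0,0,0],[-6.5,0,0,0,0,0],[-8.5,0,0,0,0,0],[-10.2,0,0,0,0,0],[-11.2,0,0,0,0,0],[-11.5,0,0,0,0,0]]

```text
t: 45.35
ee_pos: [455.2, -122.1, 168.7]
ee_rot: [-103.9, 89.9, -13.9]
ft_force: [-0.2, 0.6, -1.4]
grip_width: 1.002
```

```bash
python3 -c "
from h import *
goto(612.7,145.1,168,90)"
```

```text
shift cm [  0.09 -15.77  26.71] turn [ 0.  -0.   0.1] turn [-1.8e+02 -1.0e-01 -0.0e+00] | t 45.35 tcp [ 455.2 -122.1  168.7] jawaxis [-0.001  1.    -0.   ] F [-0.2  0.6 -1.4] g 1.002 j7 101.0
```

Request:
step_arm:
  targets:
    - [[0,-1.2,2,0,0,0],[0,-3.6,6.1,0,0,0],[0,-6.5,11,0,0,0],[0,-9.5,16.1,0,0,0],[0,-12.4,21,0,0,0],[0,-14.7,24.9,0,0,0],[0,-15.7,26.6,0,0,0],[0,-15.8,26.7,0,0,0]]

```text
t: 46.35
ee_pos: [612.2, 145.7, 166.9]
ee_rot: [100.5, 89.9, -169.3]
ft_force: [-0.1, 0.0, 0.1]
grip_width: 1.0
```

Request:
step_arm:
  targets:
    - [[1,0,0,0,0,0],[2,0,0,0,0,0],[3,0,0,0,0,0],[4,0,0,0,0,0],[4.5,0,0,0,0,0],[4.7,0,0,0,0,0],[4.7,0,0,0,0,0],[4.7,0,0,0,0,0]]

```text
t: 47.35
ee_pos: [612.9, 145.2, 121.1]
ee_rot: [-71.0, 90.0, 19.1]
ft_force: [1.0, -0.1, -0.4]
grip_width: 1.0
```

```bash
python3 -c "
from h import *
cv2.imwrite('pics/w6.png',arm.get_image('wrist')[:,:,::-1])
goto(612.7,145.1,52.8,90)"
```

```text
shift cm [ 6.83  0.02 -0.01] turn [0. 0. 0.] turn [-1.8e+02 -1.0e-01  0.0e+00] | t 47.4 tcp [612.9 145.2 121.1] jawaxis [-0.001  1.     0.   ] F [-0.  -0.1  0.2] g 1.003 j7 69.0
```

View pics/w6.png

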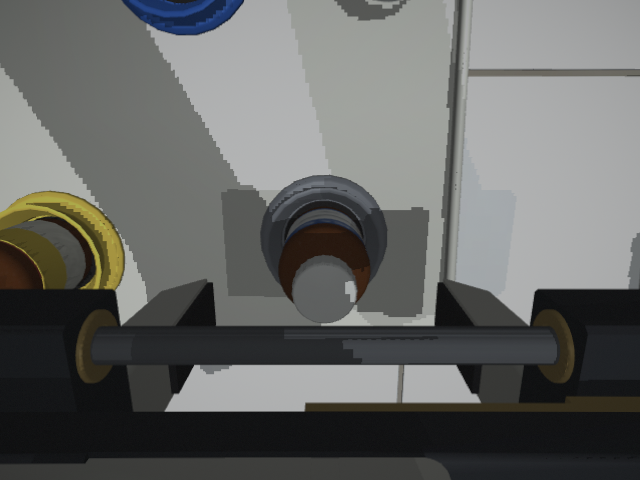

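The blue bottle stands upright in the grey holder and is centred (cap 325,288).

Request:
step_arm:
  targets:
    - [[1,0,0,0,0,0],[2.3,0,0,0,0,0],[3.6,0,0,0,0,0],[4.9,0,0,0,0,0],[5.9,0,0,0,0,0],[6.5,0,0,0,0,0],[6.8,0,0,0,0,0],[6.8,0,0,0,0,0]]

```text
t: 48.4
ee_pos: [612.7, 145.1, 52.7]
ee_rot: [-46.7, 90.0, 43.4]
ft_force: [0.4, 0.2, -0.0]
grip_width: 1.001
```

Request:
step_arm:
  targets:
    - [[0,0,0,0,0,0],[0,0,0,0,0,0],[0,0,0,0,0,0],[0,0,0,0,0,0],[0,0,0,0,0,0],[0,0,0,0,0,0],[0,0,0,0,0,0],[0,0,0,0,0,0]]
  grip: 1
  force: 20

```text
t: 49.4
ee_pos: [612.6, 145.1, 52.7]
ee_rot: [40.5, 90.0, 130.5]
ft_force: [-0.3, -0.3, 0.6]
grip_width: 0.5
```

Request:
step_arm:
  targets:
    - [[-0.5,0,0,0,0,0],[-1.5,0,0,0,0,0],[-3,0,0,0,0,0],[-5,0,0,0,0,0],[-7.5,0,0,0,0,0],[-9.5,0,0,0,0,0],[-10.8,0,0,0,0,0],[-11.2,0,0,0,0,0]]

```text
t: 50.4
ee_pos: [613.1, 145.2, 165.9]
ee_rot: [-76.4, 89.9, 13.7]
ft_force: [0.5, -0.4, -1.4]
grip_width: 0.505
```

```bash
python3 -c "
from h import *
goto(449.3,64.7,164,90)"
```

```text
shift cm [ 0.17 16.38 -8.04] turn [0.  0.  0.1] turn [-1.8e+02 -1.0e-01  0.0e+00] | t 50.4 tcp [613.1 145.2 165.9] jawaxis [-0.001  1.     0.   ] F [ 0.5 -0.4 -1.4] g 0.505 j7 70.0
```

Request:
step_arm:
  targets:
    - [[0,1.4,-0.7,0,0,0],[0,4.2,-2.1,0,0,0],[0,7.4,-3.6,0,0,0],[0,10.6,-5.2,0,0,0],[0,13.6,-6.7,0,0,0],[0,15.6,-7.7,0,0,0],[0,16.4,-8,0,0,0],[0,16.4,-8,0,0,0]]

```text
t: 51.4
ee_pos: [448.7, 65.1, 164.7]
ee_rot: [-25.3, 90.0, 64.7]
ft_force: [0.5, 0.2, 0.1]
grip_width: 0.508
```

Request:
step_arm:
  targets:
    - [[1,0,0,0,0,0],[2.5,0,0,0,0,0],[4,0,0,0,0,0],[5.5,0,0,0,0,0],[7,0,0,0,0,0],[8,0,0,0,0,0],[8.5,0,0,0,0,0],[8.5,0,0,0,0,0]]

```text
t: 52.4
ee_pos: [448.6, 65.0, 79.5]
ee_rot: [95.1, 90.0, -174.8]
ft_force: [-0.6, 0.1, -1.6]
grip_width: 0.505
```

```bash
python3 -c "
from h import *
goto(449.3,64.7,53.5,90)"
```

```text
shift cm [ 2.6  -0.07 -0.03] turn [ 0. -0. -0.] turn [-180.    0.   -0.] | t 52.4 tcp [448.6  65.   79.5] jawaxis [-0.001  1.    -0.   ] F [-0.6  0.1 -1.6] g 0.505 j7 73.0
```

Request:
step_arm:
  targets:
    - [[0.6,0,0,0,0,0],[1.2,0,0,0,0,0],[1.7,0,0,0,0,0],[2.1,0,0,0,0,0],[2.3,0,0,0,0,0],[2.4,0,0,0,0,0],[2.5,0,0,0,0,0],[2.6,0,0,0,0,0]]

```text
t: 53.4
ee_pos: [448.8, 65.0, 53.8]
ee_rot: [-78.7, 90.0, 11.3]
ft_force: [0.3, 0.5, -1.0]
grip_width: 0.503
```

Request:
step_arm:
  targets:
    - [[0.05,0,0,0,0,0],[0.05,0,0,0,0,0],[0.05,0,0,0,0,0],[0.1,0,0,0,0,0],[0.1,0,0,0,0,0],[0.1,0,0,0,0,0],[0.1,0,0,0,0,0],[0.1,0,0,0,0,0]]

```text
t: 54.4
ee_pos: [448.7, 65.0, 52.7]
ee_rot: [56.2, 90.0, 146.2]
ft_force: [0.4, 1.0, -1.2]
grip_width: 0.504
```

Request:
step_arm:
  targets:
    - [[0.05,0,0,0,0,0],[0.05,0,0,0,0,0],[0.05,0,0,0,0,0],[0.05,0,0,0,0,0],[0.05,0,0,0,0,0],[0.05,0,0,0,0,0],[0.05,0,0,0,0,0],[0.05,0,0,0,0,0]]

```text
t: 55.4
ee_pos: [448.8, 65.0, 52.6]
ee_rot: [-91.9, 90.0, -1.8]
ft_force: [-1.9, 0.4, 5.4]
grip_width: 0.504
```

Contact (5.4 N), so it's seated. Releasing, rising and moving back out of the top view.

Request:
step_arm:
  targets:
    - [[0,0,0,0,0,0],[0,0,0,0,0,0],[0,0,0,0,0,0],[0,0,0,0,0,0],[0,0,0,0,0,0],[0,0,0,0,0,0],[0,0,0,0,0,0],[0,0,0,0,0,0]]
  grip: 0

```text
t: 56.4
ee_pos: [448.6, 65.0, 52.2]
ee_rot: [67.4, 90.0, 157.5]
ft_force: [0.1, 0.0, -0.8]
grip_width: 0.999
```

Request:
step_arm:
  targets:
    - [[-1,0,0,0,0,0],[-2.5,0,0,0,0,0],[-4.5,0,0,0,0,0],[-7,0,0,0,0,0],[-10,0,0,0,0,0],[-13,0,0,0,0,0],[-15,0,0,0,0,0],[-16,0,0,0,0,0]]

```text
t: 57.4
ee_pos: [449.4, 65.1, 214.4]
ee_rot: [-82.8, 89.8, 7.2]
ft_force: [-0.0, -0.2, -0.2]
grip_width: 1.001
```

Request:
step_arm:
  targets:
    - [[0,0.2,4,0,0,0],[0,0.5,8,0,0,0],[0,1,13,0,0,0],[0,2,18,0,0,0],[0,3,23,0,0,0],[0,4,28,0,0,0],[0,4.5,31,0,0,0],[0,5,33,0,0,0]]

```text
t: 58.4
ee_pos: [397.6, 396.3, 212.0]
ee_rot: [104.7, 90.0, -165.1]
ft_force: [1.0, -0.5, 0.8]
grip_width: 1.001
```

```bash
python3 - <<'E'
from h import *
goto(400,400,212)
for n in ("top","side"): cv2.imwrite(f"pics/{n}9.png",arm.get_image(n)[:,:,::-1])
E
```

```text
shift cm [ 0.   -0.24  0.37] | t 58.4 tcp [397.6 396.3 212. ] jawaxis [-0.002  1.    -0.   ] F [ 1.  -0.5  0.8] g 1.001 j7 35.0
```

View pics/top9.png

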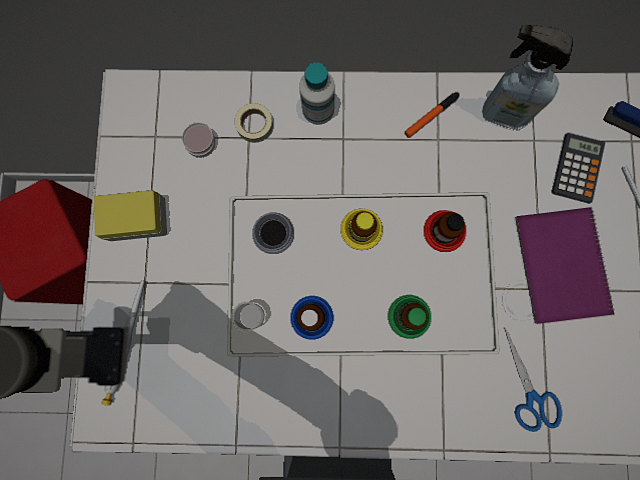

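View pics/side9.png

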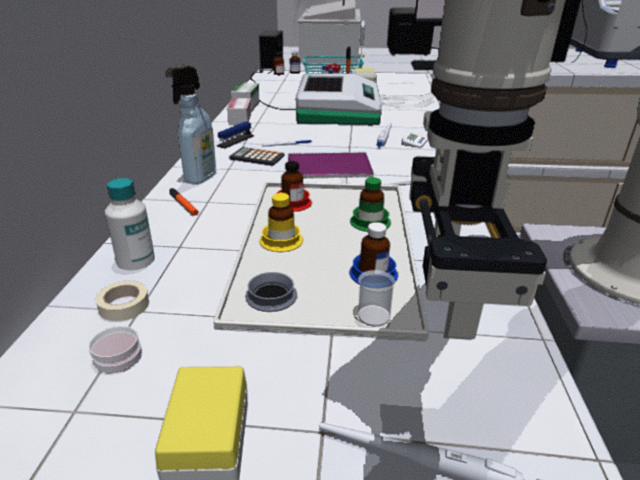

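Both views agree. Yellow (362,222) is in yellow, black cap/red (450,225) in red, green (414,315) in green and white cap/blue (312,317) in blue. All stand upright, grey (273,232) is empty, and the beaker is unmoved at (251,314). Handing in.

```bash
python3 -c "
from h import *
print(arm.finish_job())"
```

```text
the job is handed in; nothing more can be done
None
```

All four bottles are seated upright in the holders of their own colours, and I handed the job in at about 58.5 s of the 134 s allowed. The moves were blue to grey (parked), yellow to yellow, red to red, green to green, then blue to blue.

**Last checks:** The final top and side views both show every bottle upright in its own holder, the grey holder empty, and the beaker standing where it was. The gripper was open and clear of everything. The highest force reading was about 5 N, when the blue bottle touched its seat.

**Disagreement:** Early on, the wrist camera's positions differed from the top camera's by about 2–6 mm. The small sideways force at the first grip agreed with the top camera, so I used its positions. Every later grasp was centred in the jaws.

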